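Grade a ceramic test bar in the stepped slot gauge

ROBOT

A 7-joint arm with a two-finger parallel gripper is mounted at the origin on a cart in front of the work surface, level with it; the furniture and walls round the work are solid. World frame = base frame: x ahead of the robot, y to its left, z up, the work surface at z = 0. Lengths are in m, angles in rad, forces in N, time in s.
With the tool pointing down it reaches from about 0.4 to 0.85 m from the base axis. Payload 4.5 kg.
Tool frame: the origin (TCP) lies on the centre line of the jaws, within the pads' length; the fingertips stand 25 mm ahead of it and the grasp point (between the pads) lies 6 mm ahead of it; z points along the fingers, y is the line along which they close (so a half turn about z gives the same grasp; the last joint's range is limited). The gripper opens to 88 mm and grips with 3 to 60 N. Pads are 18 mm wide; open, the fingers measure 123 mm over their backs; the gripper's body (75 mm by 187 mm) begins 45 mm behind the grasp point.
Start: joints at [1.231, 0.689, -0.195, 1.565, 0.157, 0.902, -0.215], TCP at [0.228, -0.582, 0.264] pointing down, gripper open.
Joint ranges: [-3.01, 3.01], [-0.46, 2.08], [-1.47, 1.51], [0.13, 2.56], [-1, 4.14], [0.04, 2.09], [-2.66, 2.66]. Speed limits (rad/s): [2.57, 2.57, 3.14, 3.14, 3.14, 3.14, 3.14].

INTERFACE

Orientations are given as a unit quaternion [x, y, z, w].
In Python, from bench import bot gives the robot as it stands. The module is installed in compiled form; this text tells all that it offers.
- The arm moves only by the shell command python3 -m jog 'ROWS' [FORCE]. ROWS is JSON, one flat list of numbers, 7 for each row, row after row: the opening, from -1 (shut) to 1 (fully open), then the shift along the world's x, y, z in m, then the turn, a rotation vector about the world's x, y, z in degrees. In form: [claw, dx, dy, dz, wx, wy, wz, claw, dx, dy, dz, wx, wy, wz, ...]. A call has 1 to 10 rows; each row is the pose to reach, as a shift and turn from the pose commanded when the call began; what a row does not reach only later rows make up. A row lasts 1/12 s, in which the tool goes at most 41.7 mm and 7.16 degrees, less where a joint would pass 70% of its speed; a pose out of reach is approached as far as the arm can. A call with a gripper value outside its range is refused whole. The fingers move at their own pace and stop on an object; FORCE is the grip in N (left out, the last holds). Time passes only in rows, so rows that repeat a pose let the fingers close. It gives the time, the measured TCP pose, the force, the opening and the grip force at its end, in the units of the state.
- bot.get_state(): the state, without advancing time (a new reading comes with each control period).
- bot.camera(name): name is "side" or "top"; returns a dict with "frame" (420x560x3 uint8, blue, green, red), "camera_matrix" (3x3 intrinsics, pixels), "position" and "rotation" of the camera in the world. Camera axes: x right, y down, z forward; pixel columns grow to the right and rows downward; lengths in m; the calibration is good to about 2 mm. A picture is of the moment at which its call begins. There is no depth.
- bot.job_done(): hands the job in; it is judged then, once.
The state is a dict: "t": time; "joint_pos": joint angles; "dq": joint speeds; "joint_torque": joint torques, N m; "tcp_pos": TCP position; "ee_rot": TCP orientation; "force": force on the tool from outside, world axes, zero at the start; "ft_torque": the same for the moment, N m; "opening": opening from 0.0 (shut) to 1.0 (fully open); "finger_force": force on a finger pad.
Only numpy, scipy, OpenCV 4.12 (cv2) and the standard library are available. Lean on these libraries where they do the work, as an engineer would, in place of code of your own. Each camera call takes 0.05 s, during which the arm holds its last target. There are 200 camera calls.

TASK

Grade the ceramic test bar that stands in the rack's end compartment nearest the slotted aluminium gauge: find, by trying it on end, the narrowest gauge slot that it goes into, and leave it standing there, fully down on the slot's floor and pushed back against the slot's closed end. The ceramic chips, so never press it hard against the gauge; leave the other two bars in their places in the rack and knock nothing over.

Things in the scene. Friction and masses are not known exactly. Their poses are not given: they have to be found in the camera images.
- bar_a: one of three off-white fired ceramic test bars, square-edged blocks standing on end in the rack: 20 mm wide (own x), 80 tall (own z), 8, 11 or 14 thick (own y); alike but for thickness, and which name has which is not known beforehand. Origin: centre of the underside. About 40 g. Grip it by its narrow long edges (20 mm apart) near the top
- bar_b: one of three off-white fired ceramic test bars, square-edged blocks standing on end in the rack: 20 mm wide (own x), 80 tall (own z), 8, 11 or 14 thick (own y); alike but for thickness, and which name has which is not known beforehand. Origin: centre of the underside. About 40 g. Grip it by its narrow long edges (20 mm apart) near the top
- bar_c: one of three off-white fired ceramic test bars, square-edged blocks standing on end in the rack: 20 mm wide (own x), 80 tall (own z), 8, 11 or 14 thick (own y); alike but for thickness, and which name has which is not known beforehand. Origin: centre of the underside. About 40 g. Grip it by its narrow long edges (20 mm apart) near the top
- gauge: slotted aluminium gauge, bolted down: foot plate 52 x 133 x 8 mm, on it a comb block own x -22..+22, y -54.5..+54.5 mm, flat top at z = 38 mm. Origin: centre of underside; own x away from the robot, y to its left, z up. Five slots along x, square-edged, no lead-in, open at top and front, 30 mm deep, closed at x = +12 mm; lands between them 8 mm wide
- slot_1 (a point): narrowest slot of the gauge, 6.2 mm wide: the point on its centre line, on its floor, where the underside centre of a bar lies that is home in it (gauge's own x +2, y +43.4, z 8 mm); axes as the gauge's. Each bar fits one of the slots with 1.2 mm of play in all and is 1.8 mm too thick for the next narrower
- slot_2 (a point): second narrowest slot of the gauge, 9.2 mm wide: the point on its centre line, on its floor, where the underside centre of a bar lies that is home in it (gauge's own x +2, y +27.7, z 8 mm); axes as the gauge's.
- slot_3 (a point): middle slot of the gauge, 12.2 mm wide: the point on its centre line, on its floor, where the underside centre of a bar lies that is home in it (gauge's own x +2, y +9.0, z 8 mm); axes as the gauge's.
- slot_4 (a point): second widest slot of the gauge, 15.2 mm wide: the point on its centre line, on its floor, where the underside centre of a bar lies that is home in it (gauge's own x +2, y -12.7, z 8 mm); axes as the gauge's.
- slot_5 (a point): widest slot of the gauge, 18.2 mm wide: the point on its centre line, on its floor, where the underside centre of a bar lies that is home in it (gauge's own x +2, y -37.4, z 8 mm); axes as the gauge's.
- rack: clear plastic ten-place vial rack, 66 x 156 x 34 mm, fixed; origin: centre of underside, own x away from the robot, y to its left. Compartments 23 x 25 mm, floor at z = 4 mm. Bars stand loosely in the front row (x = -14.5 mm) at y = -60.5, 0, +60.5 mm; the one to grade is at the end nearer the gauge (y = -60.5 if the gauge is to the right of the rack, +60.5 if to the left). A vial in the back row at y = 0
- vial: capped glass vial, 20 mm across, 54 mm tall, in the rack's back row; origin at its foot. A bystander: not to be knocked over
- weighing_bottle: open glass weighing bottle, 35 mm across, 36 mm tall, on the front ledge of the bench; origin at its foot. A bystander: not to be knocked over
- beaker: glass beaker, 54 mm across, 70 mm tall, further back; origin at its foot. A bystander: not to be knocked over
- flask: conical glass flask, 65 mm across, 97 mm tall, on the right; origin at its foot. A bystander: not to be knocked over
- bench_front (a point): a point on the bench straight below the fume hood's raised sash, a fixed bar that crosses the whole bench front at x = 0.46 to 0.51 m, 0.744 m above the worktop: the arm works in under it. The hood's right-hand post stands at x = 0.47 m and beyond, y below -0.37 m, from the worktop up: come round it on the robot's side

How it is judged:
By the outcome, as a careful person would: the job done as asked, in the order asked, and still so for the second after the job is handed in, with the robot touching nothing.
It also fails if it takes over 69 s, if anything falls off the work surface, if the arm or the gripper's body presses on something with over 40 N, if the wrist force passes 120 N, or if a joint passes its speed limit or range.

## Working session

There is one attempt and no reset: what is moved stays moved. The work goes in short steps, Python scripts to look and compute and a shell command to move; the robot and the scene stay as the last step left them, time stands still between calls to the robot, and variables do not carry over. Pictures are saved under pics/ and viewed, at most 10 in all, crops included, and the job is handed in when it is done.

```bash
mkdir -p pics; python3 - <<'E'
from bench import bot
import cv2,pickle
for n in("side","top"):
    c=bot.camera(n);cv2.imwrite(f"pics/{n}0.png",c["frame"]);pickle.dump(c,open(f"pics/{n}0.pkl","wb"))
    print(n,c["camera_matrix"],c["position"],c["rotation"])
s=bot.get_state();print(s)
E
```

```text
side [[404.09768392   0.         274.21338497]
 [  0.         404.09768392 202.2955927 ]
 [  0.           0.           1.        ]] [0.22457599 0.71234215 0.4584736 ] [-0.21132066  0.83362182 -0.49562076  0.121566  ]
top [[392.31770806   0.         278.8309558 ]
 [  0.         392.31770806 212.22368445]
 [  0.           0.           1.        ]] [0.40541328 0.0890997  0.96201585] [-0.6954529   0.71271097 -0.0671838   0.06224682]
{'t': 0.1, 'joint_pos': array([ 1.23081472,  0.68985809, -0.194557  ,  1.56622817,  0.15729214,
        0.90249987, -0.21510739]), 'dq': array([ 0.00054441, -0.00356116, -0.0012459 , -0.00167829,  0.000557  ,
        0.00055715,  0.00026774]), 'joint_torque': array([-2.65305942e-03, -5.28496134e+01, -1.27141111e+00, -1.53834665e+01,
       -5.25817007e-02,  2.00795541e-03,  3.44322859e-05]), 'tcp_pos': array([ 0.22800401, -0.58136881,  0.26302052]), 'ee_rot': array([ 9.82577909e-01,  1.85849430e-01, -1.93585553e-04, -7.77031103e-04]), 'force': array([-0.31016596,  0.00878955,  0.11919619]), 'ft_torque': array([-0.02535746, -0.01384871, -0.00192769]), 'finger_force': 0.0, 'opening': 0.9978837283888011}
```

View pics/top0.png

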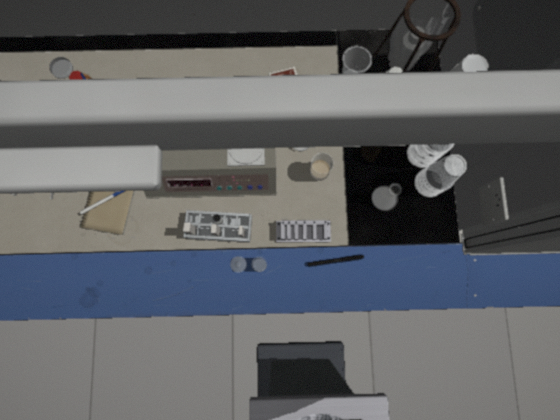

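View pics/side0.png

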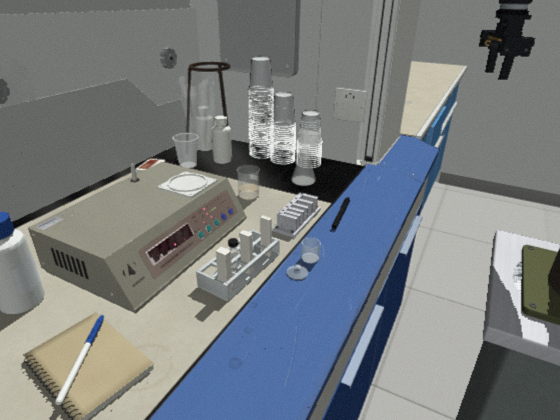

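```bash
cat > h.py <<'E'
import pickle,cv2,numpy as np
from scipy.spatial.transform import Rotation as R
def load(f): return pickle.load(open(f,"rb"))
def ray(c,u,v):
    K=c["camera_matrix"];d=R.from_quat(c["rotation"]).apply(np.linalg.solve(K,[u,v,1.]));return np.array(c["position"]),d
def onz(c,u,v,z):
    p,d=ray(c,u,v);return p+d*(z-p[2])/d[2]
def proj(c,P):
    q=R.from_quat(c["rotation"]).inv().apply(np.array(P)-c["position"]);K=c["camera_matrix"];return (K@q)[:2]/q[2]
E
python3 - <<'E'
from h import *
t=load("pics/top0.pkl");s=load("pics/side0.pkl")
a=cv2.resize(t["frame"][195:260,175:345],None,fx=4.7,fy=4.7,interpolation=cv2.INTER_CUBIC)
b=cv2.resize(s["frame"][175:310,190:360],None,fx=4.4,fy=4.4,interpolation=cv2.INTER_CUBIC)
cv2.imwrite("pics/ta.png",a);cv2.imwrite("pics/sb.png",b)
for uv in((276,220),(329,220),(331,242),(276,242),(217,226)):print(uv,onz(t,*uv,.038))
E
```

```text
(276, 220) [0.55791048 0.08769234 0.038     ]
(329, 220) [ 0.55485219 -0.03883968  0.038     ]
(331, 242) [ 0.5020896  -0.04102522  0.038     ]
(276, 242) [0.50526576 0.08893647 0.038     ]
(217, 226) [0.5468456  0.22830214 0.038     ]
```

View pics/ta.png

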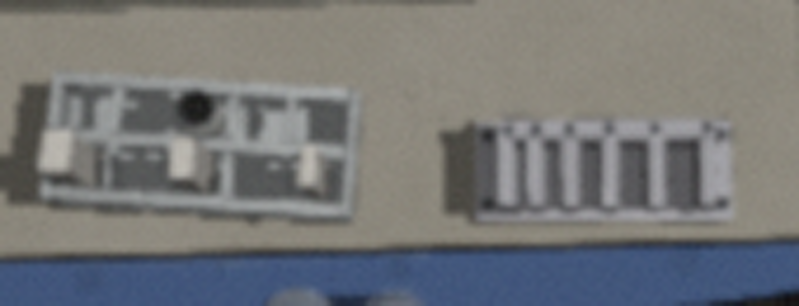

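View pics/sb.png

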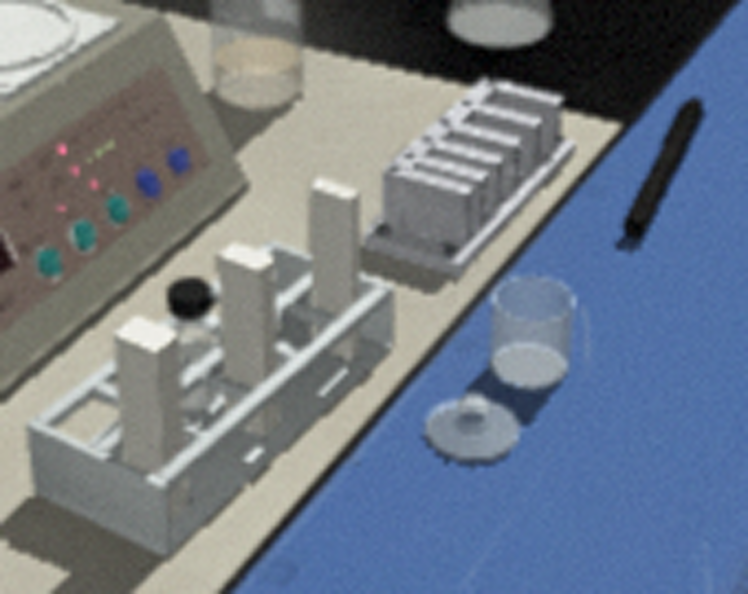

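The top view shows the gauge at px (276–331, 220–242) with slot 1 on the left. To its left is the rack at (185–250, 211–241), and the target bar is the rack's rightmost, with its top near (241, 230), thin along y. In the side view its top is near (266, 217). Next I measure edges at sub-pixel level.

```bash
python3 - <<'E'
from h import *
t=load("pics/top0.pkl");s=load("pics/side0.pkl")
g=cv2.cvtColor(t["frame"],cv2.COLOR_BGR2GRAY)
np.set_printoptions(linewidth=250)
print("gauge cols 272..334");print(g[216:246,272:334:1][::2])
print("bar top");print(g[222:242,232:252])
gs=cv2.cvtColor(s["frame"],cv2.COLOR_BGR2GRAY)
print("side bar");print(gs[213:250:2,256:278])
E
```

```text
gauge cols 272..334
[[137 138 136 137 136 138 141 138 138 138 136 137 135 136 135 136 138 138 138 138 136 137 137 137 137 134 135 135 138 134 135 135 136 138 137 136 137 136 136 133 134 134 135 137 137 138 137 137 134 136 136 133 136 135 138 134 134 136 133 137 136
  139]
 [137 138 137 136 139 137 138 139 137 135 132 136 131 132 129 134 135 135 137 137 137 136 135 139 140 135 134 134 134 132 133 134 134 135 138 135 135 135 138 135 136 137 136 135 135 134 136 139 135 137 135 135 135 133 137 133 135 132 132 136 135
  135]
 [136 133 124 120 133 137 137 137 142 137 126 121 125 129 131 130 127 128 134 142 145 147 147 139 135 133 133 133 132 132 134 124 118 126 139 141 143 142 142 143 139 134 133 140 144 144 146 146 147 145 147 144 133 129 135 135 133 131 135 134 137
  136]
 [117 100  80  77  93  92  82  84 104 121 110 106 135 153 153 137 104 100 136 154 158 157 144 111 101 135 153 157 158 157 150 125 100 117 145 157 155 158 155 155 149 120 104 129 151 157 157 155 159 156 155 150 124 104 118 120 120 132 127 127 134
  136]
 [ 74  72  74  75  86  72  52  56  94 142 143 132 123 116 120 133 13
[... 5423 characters left out ...]
2 134 136 137 133 138 136 132 116 112  93  91  90  90  90  91]
 [118 120 139 170 183 138 132 135 133 133 134 137 137 130 117 150 184 149 132 131 112  88]
 [148 194 217 220 191 137 133 133 133 133 133 141 134 140 123 125 131 140 165 193 209 197]
 [217 208 170 121 117 148 134 133 134 135 134 137 137 132 113 120 139 161 197 217 210 172]
 [177 110  87  97 125 144 135 133 131 128 133 138 134 140 143 181 218 222 209 167 118 107]
 [118 113 112 108 113 111 111 113 125 132 128 139 160 200 220 223 201 153 110 107 115 125]
 [ 92  97 108 113 116 124 118 119 115 126 155 194 223 215 185 127 106 107 124 123 124 128]
 [ 95  91  91  95 112 141 119 134 177 220 222 209 170 117 101 107 120 124 124 121 123 123]]
```

```bash
python3 - <<'E'
from h import *
t=load("pics/top0.pkl");s=load("pics/side0.pkl")
g=cv2.cvtColor(t["frame"],cv2.COLOR_BGR2GRAY).astype(float)
np.set_printoptions(linewidth=200,precision=4,suppress=True)
L=dict(zip([50.5,36.3,19.1,-1.1,-24.3],[282.5,288.65,295.9,304.55,314.35]))
P=np.array([onz(t,c,229.65,.038) for c in L.values()]);ys=np.array(list(L))/1000
print("land est of gauge centre along y:",P[:,1]-ys, P[:,0])
# yaw from closed slot ends: bright top -> dark slot, half level crossing
E=[]
for cols in((291,293),(298,301),(307,311),(317,321)):
    p=g[220:229,cols[0]:cols[1]+1].mean(1);h=(p.max()+p[-1])/2;k=p.argmax();
    while p[k+1]>h:k+=1
    r=220+k+(p[k]-h)/(p[k]-p[k+1]);q=onz(t,np.mean(cols),r,.038);E.append(q[:2]);print(cols,r,q)
E=np.array(E);f=np.polyfit(E[:,1],E[:,0],1);print("yaw from closed ends deg",-np.degrees(np.arctan(f[0])))
# yaw from land edges over rows
for a,b in((285,289),(293,297),(301,305),(311,315)):
    q=[]
    for r in range(226,237):
        p=g[r,a:b];h=118;k=np.where((p[:-1]<h)&(p[1:]>=h))[0]
        if len(k):k=k[0];q.append(onz(t,a+k+(h-p[k])/(p[k+1]-p[k]),r,.038)[:2])
    q=np.array(q);print("land yaw",np.degrees(np.arctan(np.polyfit(q[:,0],q[:,1],1)[0]))*-1,len(q))
print("bar top",onz(t,240.05,229.5,.084), [onz(t,u,229.5,.084)[1] for u in(238.1,242)])
# bar by side view: top-face centre ray cross
b=onz(t,240.05,229.5,.084);print("bar proj in side",proj(s,b),"gauge closed end slot5 proj",proj(s,[E[:,0].mean(),E[:,1].mean(),.038]))
# rack: bar tops of other two in top view
for u in(187,214.5): pass
bt=[onz(t,175+x/4.7,195+y/4.7,.084) for x,y in((55,153),(183,158),(309,163))];print("bars",np.array(bt))
d=bt[2]-bt[0];print("rack yaw",np.degrees(np.arctan2(d[0],-d[1])))
E
```

```text
land est of gauge centre along y: [0.0223 0.0219 0.0219 0.0215 0.0214] [0.5343 0.534  0.5335 0.533  0.5325]
(291, 293) 223.69540229885058 [0.5481 0.0498 0.038 ]
(298, 301) 223.72685185185185 [0.5476 0.0319 0.038 ]
(307, 311) 224.0279069767442 [0.5463 0.0093 0.038 ]
(317, 321) 223.68827160493828 [ 0.5465 -0.0146  0.038 ]
yaw from closed ends deg -1.54193694906727
land yaw 0.8707607540340353 11
land yaw -1.3154230417272565 11
land yaw 3.368313316200927 11
land yaw 1.848603463168044 11
bar top [0.5306 0.1694 0.084 ] [np.float64(0.17377595603815077), np.float64(0.1649814238616264)]
bar proj in side [265.6293 218.997 ] gauge closed end slot5 proj [293.0946 203.9337]
bars [[0.5379 0.2897 0.084 ]
 [0.534  0.2283 0.084 ]
 [0.5301 0.1678 0.084 ]]
rack yaw -3.6651105311022354
```

The target bar is about 8.8 mm thick by image, so probably the 8 mm one. Its top is at about (0.530, 0.169). The gauge centre is at about (0.534, 0.022) with yaw −1.4°, and the rack yaw is about −3.7°. Next I approach at height.

```bash
python3 -m jog '[0,0.014,0.038,-0.004,0,0,6.5, 0,0.028,0.076,-0.008,0,0,13, 0,0.042,0.114,-0.012,0,0,19.5, 0,0.056,0.152,-0.016,0,0,26, 0,0.07,0.19,-0.02,0,0,32.5, 0,0.084,0.228,-0.024,0,0,39, 0,0.098,0.266,-0.028,0,0,45.5, 0,0.112,0.304,-0.032,0,0,52, 0,0.126,0.342,-0.036,0,0,58.5, 0,0.14,0.38,-0.04,0,0,65]' 40; python3 -c "
from bench import bot
s=bot.get_state();print(s['t'],s['tcp_pos'],s['ee_rot'],s['joint_pos'])"
```

```text
t: 0.93
tcp_pos: [0.3684, -0.2001, 0.2236]
ee_rot: [0.727, 0.686, 0.0, -0.0]
force: [0.2, -0.4, 0.4]
opening: 0.505
finger_force: 0.0
0.9333 [ 0.36836767 -0.20014405  0.22357092] [ 7.27140996e-01  6.86488141e-01  5.51699766e-05 -2.71433277e-05] [ 0.67378536  0.53112748 -0.43067402  2.19392993  0.45535071  0.501289
 -0.16650211]
```

```bash
python3 -m jog '[0,0.016,0.037,0,0,0,0, 0,0.032,0.074,0,0,0,0, 0,0.048,0.111,0,0,0,0, 0,0.064,0.148,0,0,0,0, 0,0.08,0.185,-0.01,0,0,0, 0,0.097,0.222,-0.015,0,0,0, 0,0.113,0.259,-0.02,0,0,0, 0,0.13,0.296,-0.03,0,0,0, 0,0.146,0.333,-0.04,0,0,0, 0,0.162,0.369,-0.05,0,0,-0.4]'
python3 -m jog '[0,0,0,0,0,0,0,0,0,0,0,0,0,0]'
python3 - <<'E'
from bench import bot
import cv2
from h import *
for n in("side","top"):
    c=bot.camera(n);pickle.dump(c,open(f"pics/{n}1.pkl","wb"))
    if n=="side": cv2.imwrite("pics/s1.png",cv2.resize(c["frame"][110:300,170:360],None,fx=3.1,fy=3.1,interpolation=cv2.INTER_CUBIC))
print(bot.get_state()["t"],bot.get_state()["joint_pos"])
E
```

```text
t: 1.77
tcp_pos: [0.5306, 0.1693, 0.173]
ee_rot: [0.731, 0.682, -0.0, 0.0]
force: [1.0, -0.6, 0.5]
opening: 0.5
finger_force: 0.0
t: 1.93
tcp_pos: [0.53, 0.1701, 0.1728]
ee_rot: [0.73, 0.684, 0.0, -0.001]
force: [-1.0, -1.1, 0.9]
opening: 0.5
finger_force: 0.0
2.0333 [-0.19694165  0.73872727 -0.32029967  1.85693857  0.38178569  0.60836767
 -0.82614684]
```

View pics/s1.png

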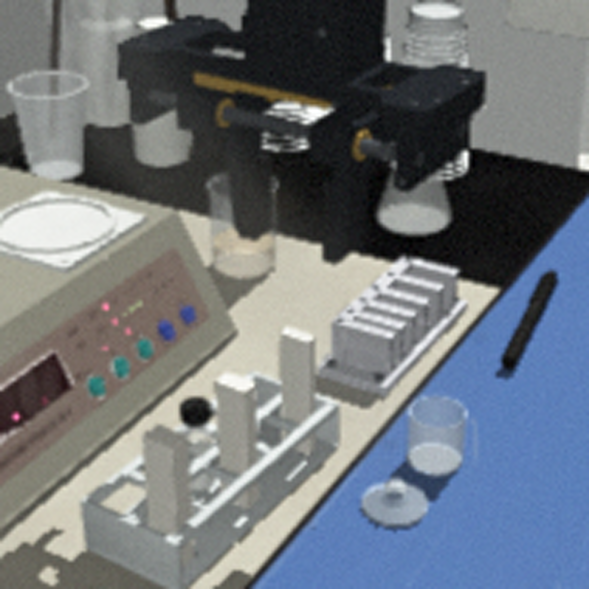

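Both fingers straddle the bar in x: the fingers are near crop columns 258 and 337, and the bar is at 297. Now I descend to the grasp and close.

```bash
python3 -m jog '[0,0,0,-0.03,0,0,0, 0,0,0,-0.06,0,0,0, 0,0,0,-0.08,0,0,0, 0,0,0,-0.095,0,0,0, 0,0,0,-0.095,0,0,0, -1,0,0,-0.095,0,0,0, -1,0,0,-0.095,0,0,0, -1,0,0,-0.095,0,0,0, -1,0,0,-0.095,0,0,0, -1,0,0,-0.095,0,0,0]' 45
python3 -m jog '[-1,0,0,0,0,0,0,-1,0,0,0,0,0,0,-1,0,0,0,0,0,0]'
```

```text
t: 2.87
tcp_pos: [0.531, 0.1672, 0.0799]
ee_rot: [0.731, 0.682, 0.001, 0.0]
force: [-0.5, -1.1, 5.1]
opening: 0.219
finger_force: 45.0
t: 3.12
tcp_pos: [0.531, 0.1673, 0.0799]
ee_rot: [0.731, 0.682, 0.001, 0.001]
force: [-0.3, -0.3, 7.1]
opening: 0.218
finger_force: 45.0
```

```bash
python3 -m jog '[-1,0,0,0.005,0,0,0,-1,0,0,0.01,0,0,0,-1,0,0,0.015,0,0,0,-1,0,0,0.015,0,0,0]'; python3 -m jog '[-1,0,0,0.015,0,0,0,-1,0,0,0.03,0,0,0,-1,0,0,0.05,0,0,0,-1,0,0,0.07,0,0,0,-1,0,0,0.07,0,0,0,-1,0,0,0.07,0,0,0]'
python3 - <<'E'
from bench import bot
from h import *
for n in("side","top"):
    c=bot.camera(n);pickle.dump(c,open(f"pics/{n}2.pkl","wb"))
    if n=="side": cv2.imwrite("pics/s2.png",cv2.resize(c["frame"][110:300,170:360],None,fx=3.1,fy=3.1,interpolation=cv2.INTER_CUBIC))
s=bot.get_state();print(s["t"],s["tcp_pos"],s["force"],R.from_quat(s["ee_rot"]).as_matrix())
E
```

```text
t: 3.45
tcp_pos: [0.5308, 0.1674, 0.0948]
ee_rot: [0.731, 0.682, 0.001, 0.0]
force: [-0.4, -0.5, -0.4]
opening: 0.219
finger_force: 45.0
t: 3.95
tcp_pos: [0.5308, 0.1673, 0.1645]
ee_rot: [0.731, 0.682, 0.001, 0.0]
force: [-0.1, -0.3, -0.1]
opening: 0.222
finger_force: 45.0
4.05 [0.52970742 0.1667827  0.16299465] [-0.42857104  0.45891894 -0.40263001] [[ 6.94629765e-02  9.97583780e-01 -1.22332254e-03]
 [ 9.97584241e-01 -6.94638378e-02 -6.76186667e-04]
 [-7.59529530e-04 -1.17339735e-03 -9.99999023e-01]]
```

View pics/s2.png

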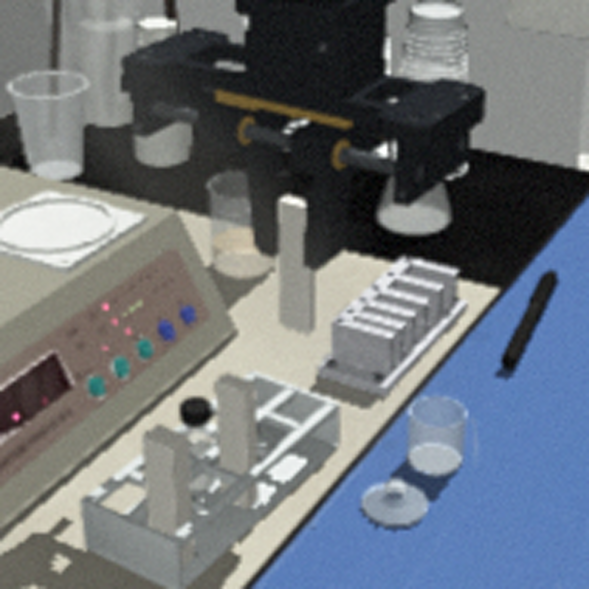

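The bar is held upright, clear of the rack, and the other two bars have not moved. Next I go to the left of the comb and low, above the foot plate, to find the comb's end face by a light touch.

```bash
python3 -m jog '[-1,0.0025,-0.03,0,0,0,2.6, -1,0.0025,-0.06,0,0,0,2.6, -1,0.0025,-0.0676,-0.01,0,0,2.6, -1,0.0025,-0.0676,-0.03,0,0,2.6, -1,0.0025,-0.0676,-0.05,0,0,2.6, -1,0.0025,-0.0676,-0.0655,0,0,2.6, -1,0.0025,-0.0676,-0.0655,0,0,2.6, -1,0.0025,-0.0676,-0.0655,0,0,2.6]'
python3 - <<'E'
from bench import bot
from h import *
for n in("side","top"):
    c=bot.camera(n);pickle.dump(c,open(f"pics/{n}3.pkl","wb"))
    if n=="side": cv2.imwrite("pics/s3.png",cv2.resize(c["frame"][150:260,210:350],None,fx=5,fy=5,interpolation=cv2.INTER_CUBIC))
for i in range(1):
    s=bot.get_state();print(s["t"],s["tcp_pos"],s["force"],s["ee_rot"])
E
```

```text
t: 4.72
tcp_pos: [0.5316, 0.0994, 0.0969]
ee_rot: [0.715, 0.699, -0.002, -0.001]
force: [-0.9, 0.1, -0.2]
opening: 0.222
finger_force: 45.0
4.8167 [0.53286022 0.09977722 0.09848396] [ 0.38713471  0.77410621 -0.33291308] [7.15493733e-01 6.98619135e-01 1.44354166e-04 1.12419621e-05]
```

View pics/s3.png

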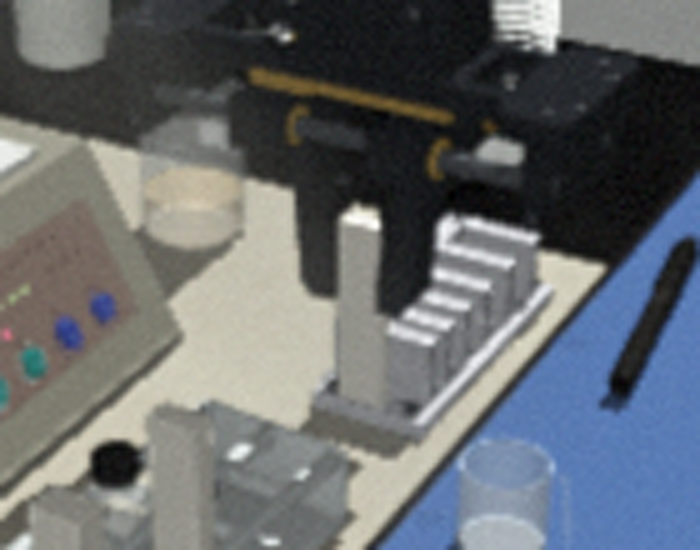

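```bash
python3 -m jog '[-1,0,-0.007,0,0,0,0,-1,0,-0.014,0,0,0,0,-1,0,-0.014,0,0,0,0,-1,0,-0.014,0,0,0,0]'|grep force
for i in 1 2 3; do :; done
python3 -m jog '[-1,0,-0.001,0,0,0,0,-1,0,-0.002,0,0,0,0,-1,0,-0.002,0,0,0,0]'|grep force:
python3 -m jog '[-1,0,-0.001,0,0,0,0,-1,0,-0.002,0,0,0,0,-1,0,-0.002,0,0,0,0]'|grep force:
```

```text
force: [-0.5, -0.5, -1.2]
finger_force: 45.0
force: [-0.0, 0.4, -0.7]
finger_force: 45.0
force: [0.4, -0.7, -0.9]
finger_force: 45.0
```

```bash
python3 -m jog '[-1,0,-0.0005,0,0,0,0,-1,0,-0.001,0,0,0,0,-1,0,-0.001,0,0,0,0]'|grep -w force:
python3 -m jog '[-1,0,-0.0005,0,0,0,0,-1,0,-0.001,0,0,0,0,-1,0,-0.001,0,0,0,0]'|grep -w force:
```

```text
force: [-0.0, 0.3, 0.2]
force: [0.6, 0.4, -0.3]
```

```bash
python3 -m jog '[-1,0,-0.0005,0,0,0,0,-1,0,-0.001,0,0,0,0,-1,0,-0.001,0,0,0,0]'|grep -E '^force|tcp'
```

```text
tcp_pos: [0.5327, 0.0788, 0.0982]
force: [-0.3, 0.0, -1.0]
```

```bash
python3 -m jog '[-1,0,-0.0005,0,0,0,0,-1,0,-0.001,0,0,0,0,-1,0,-0.001,0,0,0,0]'|grep -E '^force|tcp'; python3 -c "
from bench import bot
print(bot.get_state()['ft_torque'])"
```

```text
tcp_pos: [0.5328, 0.0783, 0.0983]
force: [-0.3, 2.8, -0.2]
[ 0.52970142 -0.00130172 -0.03600897]
```

```bash
python3 -m jog '[-1,0,-0.0005,0,0,0,0,-1,0,-0.001,0,0,0,0,-1,0,-0.001,0,0,0,0]'|grep -E '^force|tcp'; python3 -c "
from bench import bot
print(bot.get_state()['ft_torque'])"
```

```text
tcp_pos: [0.5328, 0.0778, 0.0983]
force: [-1.1, 3.9, -1.0]
[1.16646267 0.07111487 0.07905877]
```

```bash
python3 -m jog '[-1,0,0.001,0,0,0,0,-1,0,0.001,0,0,0,0,-1,0,0.001,0,0,0,0]'|grep -E '^force|tcp'; python3 -c "
from bench import bot
print(bot.get_state()['ft_torque'])"
python3 -m jog '[-1,0,0.002,0,0,0,0,-1,0,0.004,0,0,0,0,-1,0,0.004,0,0,0,0,-1,0,0.004,0,0,0,0]'|grep -E '^force|tcp'; python3 -c "
from bench import bot
print(bot.get_state()['ft_torque'])"
```

```text
tcp_pos: [0.5328, 0.0779, 0.0983]
force: [-1.3, 4.0, 1.1]
[0.99015828 0.16319621 0.07162799]
tcp_pos: [0.5327, 0.0803, 0.0981]
force: [0.2, 1.0, -1.3]
[-0.06009804 -0.12381408 -0.03118279]
```

```bash
python3 -m jog '[-1,0,0,0,0,0,0,-1,0,0,0,0,0,0,-1,0,0,0,0,0,0]'|grep -E '^force|tcp'; python3 -c "
from bench import bot
s=bot.get_state();print(s['ft_torque'],s['t'])"
python3 -m jog '[-1,0,-0.001,0,0,0,0,-1,0,-0.002,0,0,0,0,-1,0,-0.003,0,0,0,0,-1,0,-0.003,0,0,0,0,-1,0,-0.003,0,0,0,0,-1,0,-0.003,0,0,0,0]'|grep -E '^force|tcp'; python3 -c "
from bench import bot
s=bot.get_state();print(s['ft_torque'],s['t'])"
```

```text
tcp_pos: [0.5328, 0.0811, 0.0982]
force: [-0.2, 0.3, -0.6]
[-0.07207484 -0.02862461 -0.01556872] 7.7333
tcp_pos: [0.5327, 0.0787, 0.0982]
force: [-1.6, 0.7, -0.9]
[ 0.15606071 -0.02609113  0.0105739 ] 8.2333
```

```bash
python3 -m jog '[-1,0,0.003,0,0,0,0,-1,0,0.003,0.01,0,0,0,-1,0,0.003,0.023,0,0,0,-1,0,0.003,0.023,0,0,0,-1,0,-0.007,0.023,0,0,0,-1,0,-0.015,0.023,0,0,0,-1,0,-0.015,0.023,0,0,0,-1,0,-0.015,0.023,0,0,0,-1,0,-0.015,0.023,0,0,0]'|grep -E '^force|tcp'; python3 -m jog '[-1,0,0,-0.001,0,0,0,-1,0,0,-0.002,0,0,0,-1,0,0,-0.003,0,0,0,-1,0,0,-0.003,0,0,0,-1,0,0,-0.003,0,0,0]'|grep -E '^force|tcp';python3 -c "
from bench import bot
s=bot.get_state();print(s['ft_torque'],s['t'])"
```

```text
tcp_pos: [0.5326, 0.0633, 0.1209]
force: [-1.3, 0.9, -1.3]
tcp_pos: [0.5327, 0.0637, 0.1181]
force: [-0.2, 0.1, -0.7]
[-0.01103243 -0.06646676 -0.00813406] 9.4
```

Over slot 1, at y 0.0637 as wanted. I lower gently to touch.

```bash
python3 -m jog '[-1,0,0,-0.001,0,0,0,-1,0,0,-0.002,0,0,0,-1,0,0,-0.003,0,0,0,-1,0,0,-0.003,0,0,0]'|grep -E '^force|tcp'
```

```text
tcp_pos: [0.5326, 0.0635, 0.1151]
force: [-0.6, -0.2, -0.7]
```

```bash
python3 -m jog '[-1,0,0,-0.0005,0,0,0,-1,0,0,-0.001,0,0,0,-1,0,0,-0.001,0,0,0]'|grep -E '^force|tcp'
```

```text
tcp_pos: [0.5327, 0.0635, 0.1142]
force: [-0.4, -0.3, 0.2]
```

```bash
python3 -m jog '[-1,0,0,-0.0005,0,0,0,-1,0,0,-0.001,0,0,0,-1,0,0,-0.001,0,0,0]'|grep -E '^force|tcp'
```

```text
tcp_pos: [0.5328, 0.0636, 0.1138]
force: [-1.0, -0.8, 5.8]
```

It stops on top of the lands at slot 1 (TCP z 0.114, 6 N), so slot 1 is too narrow. On to slot 2.

```bash
python3 -m jog '[-1,0,0,0.004,0,0,0,-1,0,-0.008,0.004,0,0,0,-1,-0.0003,-0.0156,0.004,0,0,0,-1,-0.0003,-0.0156,0.004,0,0,0,-1,-0.0003,-0.0156,0.004,0,0,0,-1,-0.0003,-0.0156,0.004,0,0,0]'|grep -E '^force|tcp'; python3 -m jog '[-1,0,0,-0.001,0,0,0,-1,0,0,-0.002,0,0,0,-1,0,0,-0.003,0,0,0,-1,0,0,-0.003,0,0,0,-1,0,0,-0.003,0,0,0]'|grep -E '^force|tcp'
```

```text
tcp_pos: [0.5324, 0.0477, 0.1171]
force: [-0.4, -0.1, -1.2]
tcp_pos: [0.5324, 0.0481, 0.1141]
force: [-0.4, -1.1, -0.0]
```

```bash
python3 -m jog '[-1,0,0,-0.0005,0,0,0,-1,0,0,-0.001,0,0,0,-1,0,0,-0.001,0,0,0]'|grep -E '^force|tcp'
```

```text
tcp_pos: [0.5324, 0.048, 0.1132]
force: [1.1, 0.0, -1.6]
```

```bash
python3 -m jog '[-1,0,0,-0.0005,0,0,0,-1,0,0,-0.001,0,0,0,-1,0,0,-0.0015,0,0,0,-1,0,0,-0.0015,0,0,0]'|grep -E '^force|tcp'
```

```text
tcp_pos: [0.5324, 0.0479, 0.1116]
force: [0.1, 0.3, -0.8]
```

It is below the land top with no force, so it fits slot 2. I continue down, watching the side forces.

```bash
python3 -m jog '[-1,0,0,-0.002,0,0,0,-1,0,0,-0.004,0,0,0,-1,0,0,-0.006,0,0,0,-1,0,0,-0.006,0,0,0]'|grep -E '^force|tcp';python3 -c "
from bench import bot
s=bot.get_state();print(s['ft_torque'],s['t'])"
```

```text
tcp_pos: [0.5322, 0.0479, 0.1053]
force: [0.2, 0.2, -0.6]
[-0.06173616 -0.06830993  0.03620734] 12.0667
```

```bash
python3 -m jog '[-1,0,0,-0.002,0,0,0,-1,0,0,-0.004,0,0,0,-1,0,0,-0.006,0,0,0,-1,0,0,-0.006,0,0,0]'|grep -E '^force|tcp';python3 -c "
from bench import bot
s=bot.get_state();print(s['ft_torque'],s['t'])"
```

```text
tcp_pos: [0.5322, 0.0479, 0.0993]
force: [0.1, 0.3, -0.8]
[ 0.00980121 -0.09616536  0.0426528 ] 12.4
```

```bash
python3 -m jog '[-1,0,0,-0.003,0,0,0,-1,0,0,-0.006,0,0,0,-1,0,0,-0.009,0,0,0,-1,0,0,-0.012,0,0,0,-1,0,0,-0.0125,0,0,0,-1,0,0,-0.0125,0,0,0]'|grep -E '^force|tcp';python3 -c "
from bench import bot
s=bot.get_state();print(s['ft_torque'],s['t'])"
```

```text
tcp_pos: [0.5323, 0.0479, 0.0869]
force: [-0.7, -0.4, -0.4]
[-0.01578358 -0.07496625  0.02220236] 12.9
```

```bash
python3 -m jog '[-1,0,0,-0.0005,0,0,0,-1,0,0,-0.001,0,0,0,-1,0,0,-0.001,0,0,0]'|grep -E '^force|tcp'
```

```text
tcp_pos: [0.5325, 0.048, 0.0863]
force: [0.9, 1.1, -0.2]
```

```bash
python3 -m jog '[-1,0,0,-0.0005,0,0,0,-1,0,0,-0.001,0,0,0,-1,0,0,-0.001,0,0,0]'|grep -E '^force|tcp'
```

```text
tcp_pos: [0.5324, 0.0479, 0.0852]
force: [-0.2, 0.2, -0.6]
```

```bash
python3 -m jog '[-1,0.001,0,0,0,0,0,-1,0.002,0,-0.0003,0,0,0,-1,0.002,0,-0.0003,0,0,0,-1,0.002,0,-0.0003,0,0,0]'|grep -E '^force|tcp';python3 -c "
from bench import bot
s=bot.get_state();print(s['ft_torque'],s['t'])"
```

```text
tcp_pos: [0.5346, 0.0479, 0.0849]
force: [-0.7, 0.1, -0.6]
[-0.026966   -0.06630746 -0.05915996] 13.7333
```

```bash
python3 -m jog '[-1,0.0005,0,0,0,0,0,-1,0.001,0,0,0,0,0,-1,0.001,0,0,0,0,0]'|grep -E '^force|tcp';python3 -c "
from bench import bot
s=bot.get_state();print(s['ft_torque'],s['t'])"
```

```text
tcp_pos: [0.5356, 0.048, 0.085]
force: [0.5, -0.2, -0.1]
[-0.05863322 -0.06920415  0.02183269] 13.9833
```

```bash
python3 -m jog '[-1,0.0005,0,0,0,0,0,-1,0.001,0,0,0,0,0,-1,0.001,0,0,0,0,0]'|grep -E '^force|tcp';python3 -c "
from bench import bot
s=bot.get_state();print(s['ft_torque'],s['t'])"
```

```text
tcp_pos: [0.5366, 0.0479, 0.085]
force: [-0.5, 0.8, -1.1]
[-0.03915622 -0.11603631  0.02573731] 14.2333
```

```bash
python3 -m jog '[-1,0.0005,0,0,0,0,0,-1,0.0008,0,0,0,0,0,-1,0.0008,0,0,0,0,0]'|grep -E '^force|tcp';python3 -c "
from bench import bot
s=bot.get_state();print(s['ft_torque'],s['t'])"
```

```text
tcp_pos: [0.5374, 0.048, 0.085]
force: [-0.4, -0.9, -0.7]
[-0.04349802 -0.0710499  -0.01607545] 14.4833
```

```bash
python3 -m jog '[-1,0.0005,0,0,0,0,0,-1,0.0008,0,0,0,0,0,-1,0.0008,0,0,0,0,0]'|grep -E '^force|tcp';python3 -c "
from bench import bot
s=bot.get_state();print(s['ft_torque'],s['t'])"
```

```text
tcp_pos: [0.5377, 0.0479, 0.0849]
force: [-1.1, -0.9, 0.3]
[-0.07315892  0.1718286   0.03113822] 14.7333
```

The closed end is touched lightly at x 0.5377. Now I lower the last millimetre to the floor.

```bash
python3 -m jog '[-1,-0.0003,0,-0.0005,0,0,0,-1,-0.0003,0,-0.0008,0,0,0,-1,-0.0003,0,-0.0008,0,0,0]'|grep -E '^force|tcp';python3 -c "
from bench import bot
s=bot.get_state();print(s['ft_torque'],s['t'])"
```

```text
tcp_pos: [0.5377, 0.0479, 0.0841]
force: [-0.7, 0.6, -0.3]
[-0.07534011  0.10286948 -0.00191519] 14.9833
```

```bash
python3 -m jog '[-1,0,0,-0.0004,0,0,0,-1,0,0,-0.0006,0,0,0,-1,0,0,-0.0006,0,0,0]'|grep -E '^force|tcp'
```

```text
tcp_pos: [0.5377, 0.0479, 0.0839]
force: [-1.3, -1.1, 4.7]
```

```bash
python3 -m jog '[-1,0,0,0.0005,0,0,0,-1,0,0,0.0005,0,0,0,-1,0,0,0.0005,0,0,0]' 4|grep -E '^force|tcp|open'; python3 -m jog '[-0.4,0,0,0,0,0,0,-0.4,0,0,0,0,0,0,-0.3,0,0,0,0,0,0,-0.2,0,0,0,0,0,0,-0.1,0,0,0,0,0,0,-0.1,0,0,0,0,0,0]' |grep -E '^force|tcp|open'
python3 -m jog '[-0.1,0,0,0.03,0,0,0,-0.1,0,0,0.06,0,0,0,-0.1,0,0,0.09,0,0,0,-0.1,0,0,0.09,0,0,0]'|grep -E '^force|tcp'
python3 - <<'E'
from bench import bot
from h import *
c=bot.camera("side");pickle.dump(c,open("pics/side4.pkl","wb"))
cv2.imwrite("pics/s4.png",cv2.resize(c["frame"][130:260,220:340],None,fx=4.6,fy=4.6,interpolation=cv2.INTER_CUBIC))
E
```

```text
tcp_pos: [0.5377, 0.0479, 0.084]
force: [-1.4, -0.8, -0.3]
opening: 0.225
tcp_pos: [0.5378, 0.0479, 0.084]
force: [-1.0, 0.3, 0.1]
opening: 0.449
tcp_pos: [0.5406, 0.0487, 0.1788]
force: [0.6, 0.3, -0.5]
```

View pics/s4.png

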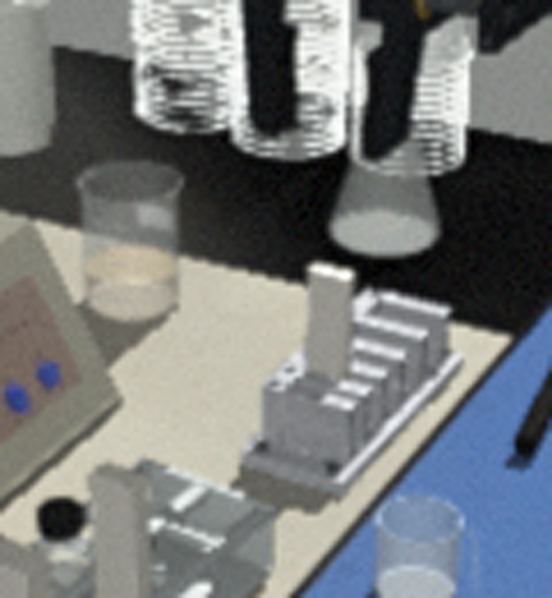

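The bar stands upright in slot 2. I back the arm clear of the top view and check its seating.

```bash
python3 -m jog '[-0.1,-0.03,-0.03,0.02,0,0,0,-0.1,-0.05,-0.06,0.03,0,0,0,-0.1,-0.07,-0.09,0.03,0,0,0,-0.1,-0.09,-0.12,0.03,0,0,0,-0.1,-0.11,-0.15,0.03,0,0,0,-0.1,-0.13,-0.18,0.03,0,0,0,-0.1,-0.15,-0.21,0.03,0,0,0,-0.1,-0.15,-0.24,0.03,0,0,0,-0.1,-0.15,-0.24,0.03,0,0,0]'|grep -E 't:|tcp'
python3 - <<'E'
from bench import bot
from h import *
c=bot.camera("top");pickle.dump(c,open("pics/top4.pkl","wb"));s=bot.camera("side");pickle.dump(s,open("pics/side4.pkl","wb"))
a=cv2.resize(c["frame"][195:260,175:345],None,fx=4.7,fy=4.7,interpolation=cv2.INTER_CUBIC);b=cv2.resize(s["frame"][165:215,250:350],None,fx=7.9,fy=7.9,interpolation=cv2.INTER_CUBIC)[:290]
b=cv2.resize(b,(a.shape[1],290));cv2.imwrite("pics/f.png",np.vstack([a,b])[:600])
np.set_printoptions(linewidth=200)
g=cv2.cvtColor(c["frame"],cv2.COLOR_BGR2GRAY);print(g[216:242,286:298])
E
```

```text
t: 17.12
tcp_pos: [0.3849, -0.1982, 0.2029]
ee_rot: [0.719, 0.695, -0.002, -0.0]
[[146 147 148 148 149 148 147 149 146 147 144 147]
 [145 146 150 147 148 149 149 147 147 149 148 145]
 [142 144 148 148 145 147 148 150 147 149 146 147]
 [133 137 140 143 144 145 147 147 150 147 149 140]
 [142 139 135 137 142 149 153 157 158 148 143 144]
 [163 154 132 129 149 155 167 174 169 138 132 151]
 [168 149 115 113 138 151 173 186 181 141 114 143]
 [153 139 116 115 129 137 166 193 187 147 124 140]
 [127 121 116 115 110 124 165 191 190 165 148 143]
 [ 83  95  99  95  84 111 166 193 194 176 162 152]
 [ 77  89  94  90  77 108 167 193 192 180 168 153]
 [ 85  92  95  90  82 113 165 193 194 181 168 155]
 [ 89  92  95  89  82 112 165 192 192 176 167 153]
 [ 89  92  97  90  80 101 141 166 170 169 165 152]
 [ 90  93  96  88  79  77  94 106 131 156 164 152]
 [ 92 101 102  95  81  71  67  83 127 158 167 151]
 [ 97 123 133 124 107  81  67  86 127 159 165 151]
 [105 147 166 156 131  97  74  77 114 150 166 153]
 [107 149 167 168 142 106  80  80 108 149 165 153]
 [105 141 168 166 146 115  94  90 113 148 165 154]
 [100 131 156 165 146 114  99  94 113 149 166 154]
 [ 98 124 155 160 144 112  98  93 110 149 166 154]
 [ 97 112 133 138 126 109 101  98 101 129 145 142]
 [112 111 106 108 113 124 131 126 110 106 111 117]
 [146 144 133 133 143 156 163 163 145 136 136 142]
 [149 150 146 148 150 150 155 155 151 146 148 148]]
```

View pics/f.png

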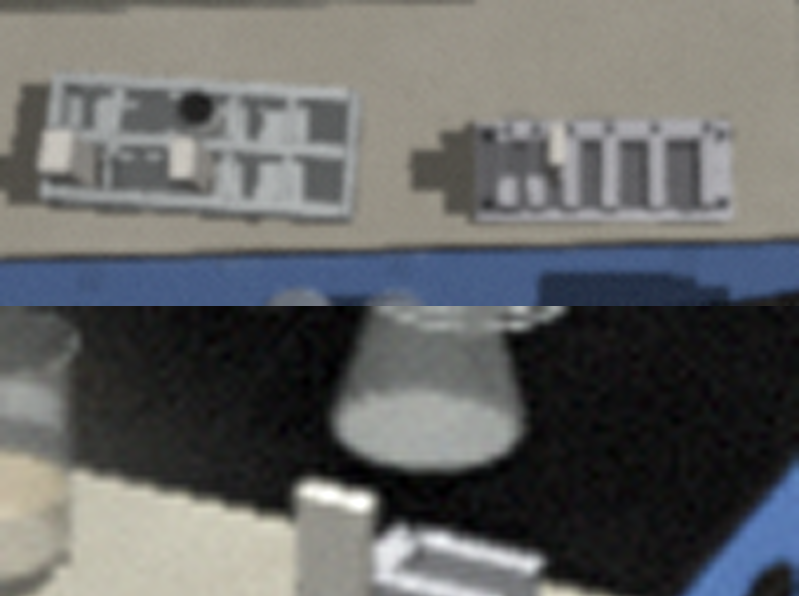

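```bash
python3 - <<'E'
from h import *
c=load("pics/top4.pkl");print(onz(c,293.3,229.5,.088),onz(c,292,223.7,.038),onz(c,291.4,225,.088),onz(c,295.0,225,.088))
E
```

```text
[0.52708557 0.04940368 0.088     ] [0.54805745 0.04978874 0.038     ] [0.53741061 0.05335931 0.088     ] [0.53721412 0.04525071 0.088     ]
```

```bash
python3 -c "
from bench import bot
print(bot.job_done())"
```

```text
the job is handed in; nothing more can be done
None
```

The bar (8 mm by image) stopped on the lands at slot 1 and went freely into slot 2 (9.2 mm), the narrowest it fits; it stands there on the slot's floor, and I pushed it lightly to the closed end (the last picture agrees to within about 1 mm), with the other two bars still in the rack and the job handed in.

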